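# Pump up the bench test pump until its indicator pin is fully out

### The job

Pressure-test the brass and black shut-off valve on the bench hand pump: with the fingertips, push the release lever clockwise from pointing at you round to its shut stop at the left, then press the black palm knob right down and let it spring back, stroke after stroke, until the steel indicator pin on the valve block stands fully out. Leave the lever shut, the knob up and the pin out. Only push and press: do not touch the pin or ram the knob, and do not lift or shift the spool, tee, screwdriver and white box beside the pump.

Things in the scene. Friction and masses are not known exactly. Their poses are not given: they have to be found in the camera images.
- test_pump: Hand pump fixed to the bench, turned up to 0.35 rad: grey base plate 150 (x) x 236 (y) x 12 mm. Origin: centre of its underside, on the bench; x away from its front, y left, z up. In its frame: pump barrel (58 mm wide, 100 mm high) at (0,-65) mm; valve block 76 x 52 mm, 70 mm high, at (0,50); at its back the brass valve under test, up to x = 125, z = 72 mm.
- knob_top (a point): Top centre of the black mushroom-shaped palm knob (47 mm wide, slightly domed, 24 mm thick) on the spring plunger over the barrel, at (0,-65) mm of the pump; 154 mm above the bench at rest, 130 mm fully down. Moves straight up and down with the knob.
- plunger (a joint): Knob travel in m: 0 up, 0.024 down on its stop. Needs 3 N to start, 9 N at the bottom; a spring lifts it. Lever shut: a stroke over 20 mm drives the pin 6 mm out, 12 to 18 mm 3 mm, shorter ones nothing; let it rise to within 1 mm between strokes. Five full strokes bring the pin fully out, more add nothing and do no harm. Lever open: strokes do nothing.
- release_lever (a joint): Lever angle in rad: 0 fully open, pointing along the pump's -x (to the robot); 1.571 shut on its stop, pointing along the pump's +y (left). Grows clockwise seen from above; 0.06 N m of friction, stays where it is left. Starts open, at 0 to 0.5. Above 1.40 the pump holds pressure; opening it lets the pin drop.
- lever_axis (a point): Point on the lever's vertical turning axis, at (-20,50) mm of the pump and 84 mm above the bench, half-way up the lever's sleeve. Fixed to the pump, axes parallel to the pump's.
- lever_grip (a point): On the centre line of the lever's black sleeve, 52 mm from its axis, 84 mm above the bench. The sleeve is 12 mm thick, 14 mm tall (77 to 91 mm above the bench) and spans 19 to 65 mm from the axis; under it are 7 mm of air over the block's top. The point's -x axis points outward along the lever; the flank on its -y side is the one to push to shut it.
- pin_top (a point): Tip of the steel indicator pin (9.6 mm thick) in a brass gland (22 mm wide, 86 mm high) at (20,50) mm of the pump; 88.5 mm above the bench when in, 118 mm when fully out. Not to be touched.
- indicator_pin (a joint): How far the indicator pin is out, in m: about 0 = in (start), 0.0297 = fully out. It moves in 3 mm steps; the step before the last stands at 0.0267 and is not fully out.
- solder_spool: Loose blue and silver spool of solder, diameter 48 mm, 30 mm tall, standing left of the pump; origin at the centre of its underside. Bystander.
- push_tee: Loose white and blue push-in tee, 53 x 55 x 20 mm, lying in front of the pump; origin at the centre of its underside. Bystander.
- screwdriver: Loose yellow-handled screwdriver, 71 x 144 x 21 mm, lying in front of the pump on the right; origin at the centre of its underside. Bystander.
- box_white: Loose small white card box, 76 x 95 x 35 mm, right of the pump; origin at the centre of its underside. Bystander.

How it is judged (in metres and radians):
On the way, in this order (a step that is already met when the one before it is completed fails the run):
1. the release lever is shut (value of joint release_lever above 1.4 rad), for 0.1 s.
2. the pin stands fully out (value of joint indicator_pin above 0.028 m), for 0.2 s.
At the end, for the whole second after the job is handed in: The indicator pin is more than 28 mm out, the release lever is shut (above 1.40 rad), the knob is up again (within 2 mm), and the spool, tee, screwdriver and white box lie within 15 mm of where they were (value of joint indicator_pin above 0.028 m and value of joint release_lever above 1.4 rad and value of joint plunger below 0.002 m and distance of each of solder_spool, push_tee, screwdriver, box_white from where it was at the start of the episode below 0.015 m); the robot touches nothing.
It fails at once if the robot touches the indicator pin (contact force between any of the fingers, the arm and indicator_pin above 0.5 N).
It fails at once if the knob is rammed (more than 80 N) (contact force between any of the fingers, the arm and plunger above 80 N).
It fails at once if the spool, tee, screwdriver or white box is lifted or pushed more than 15 mm (distance of any of solder_spool, push_tee, screwdriver, box_white from where it was at the start of the episode above 0.015 m).
It also fails if it takes over 51 s, if anything falls off the work surface, if the arm or the gripper's body presses on something with over 40 N, if the wrist force passes 120 N, or if a joint passes its speed limit or range.

### The arm

A 6-joint arm with a two-finger parallel gripper is mounted at the origin on a cart in front of the work surface, level with it; the furniture and walls round the work are solid. World frame = base frame: x ahead of the robot, y to its left, z up, the work surface at z = 0. Lengths are in m, angles in degrees, forces in N, time in s.
With the tool pointing down it reaches from about 0.375 to 0.75 m from the base axis. Payload 9 kg.
Tool frame: the origin (TCP) lies where the fingers leave the gripper's body, on its centre line; the fingertips stand 73 mm ahead of it and the grasp point (between the pads) lies 54 mm ahead of it (robot.tip_reach is the distance from the TCP to the fingertips, in m); z points along the fingers, y is the line along which they close (so a half turn about z gives the same grasp; the last joint's range is limited). The gripper opens to 85 mm and grips with 20 to 120 N. Pads are 22 mm wide; open, the fingers measure 114 mm over their backs; the gripper's body (76 mm by 85 mm) begins 54 mm behind the grasp point. The pads swing forward as they close: fully open they stand 13 mm farther back than shut.
Start: joints at [-82.03, 5.964, 5.575, 89.605, 0, 77.527], TCP at [0.21, -0.562, 0.304] pointing down, gripper open.
Joint ranges: [-171.21, 171.21], [-48.23, 106.86], [-62.78, 66.21], [-105.2, 120.99], [-86.42, 89.51], [-180, 180]. Speed limits (degrees/s): [127.2, 127.2, 147.25, 180, 180, 180].

### API

Orientations are given as [roll, pitch, yaw] about the fixed x, y, z axes, in that order (R = Rz(yaw) Ry(pitch) Rx(roll)).
In Python, from plant import robot gives the robot as it stands. Calls block until the motion is done:
- robot.move_pose(position, orientation): joint-space move of the TCP to a pose.
- robot.line_to(position, vel=0.15, rotation=None, guard=None): straight line of the TCP; rotation=None keeps the orientation; vel is the mean speed in m/s. With guard (N) it stops when the force on the tool has changed by that much, and returns True; else False.
- robot.goto_joints(angles): joint-space move.
- robot.set_gripper(opening): finger opening in m; the grip force is fixed at half the most; returns when the fingers have stopped.
- robot.pause(seconds).
- robot.ik(position, orientation): joint angles nearest the present ones, or None.
- robot.observe(): the state.
- robot.grab_frame(name): name is "side" or "top" or "wrist"; returns the picture (420x560x3 uint8, blue, green, red); there is no depth.
- robot.get_calibration(name): a dict with "vertical_fov" (degrees; the focal length in pixels is half the picture's height over the tangent of half this angle, whatever the lens; pixels are square), "cx", "cy" (the principal point, pixels), "rvec" (rotation vector, rad) and "tvec" (3), from world to camera coordinates, as OpenCV has them. Camera axes: x right, y down, z forward; pixel columns grow to the right and rows downward; lengths in m; the calibration is good to about 2 mm. A picture is of the moment at which its call begins: read the wrist's pose just before it. get_calibration takes no time and is no camera call; for the wrist camera it gives the pose at the moment of the call.
A pose or a line that the arm cannot do raises robot.IKError and nothing moves.
- robot.job_done(): hands the job in; it is judged then, once.
The state is a dict: "time": time; "q": joint angles; "qvel": joint speeds; "joint_torque": joint torques, N m; "tool_pos": TCP position; "tcp_rot": TCP orientation; "ft_force": force on the tool from outside, world axes, zero at the start; "torque": the same for the moment, N m; "gripper_width": finger opening in m; "gripper_force": force on a finger pad.
Only numpy, scipy, OpenCV 4.12 (cv2) and the standard library are available. Lean on these libraries where they do the work, as an engineer would, in place of code of your own. Each camera call takes 0.05 s, during which the arm holds its last target. There are 200 camera calls.

## Working session

There is one attempt and no reset: what is moved stays moved. The work goes in short steps, each a Python script; the robot and the scene stay as the last script left them, time stands still between calls to the robot, and variables do not carry over. Pictures are saved under pics/ and viewed, at most 10 in all, crops included, and the job is handed in when it is done.

```bash
mkdir -p pics; ls
python3 - <<'E'
from plant import robot
import cv2,numpy as np
for n in("top","side"):
    cv2.imwrite(f"pics/{n}0.png",robot.grab_frame(n)); print(n,robot.get_calibration(n))
a=robot.observe();print(a["time"],a["tool_pos"],a["tcp_rot"],a["gripper_width"])
E
```

```text
pics
top {'vertical_fov': 42.064268737991455, 'cx': 283.75598589501095, 'cy': 215.31596247881717, 'rvec': array([ 2.18767009, -2.19081059,  0.08931474]), 'tvec': array([-0.02645595,  0.5334852 ,  1.06054688])}
side {'vertical_fov': 47.92641616072588, 'cx': 275.21697143498255, 'cy': 202.54767091326661, 'rvec': array([ 0.74032833, -2.20890594,  1.5174362 ]), 'tvec': array([0.43846086, 0.22809411, 0.63607855])}
0.1 [ 0.20954662 -0.5620003   0.30321271] [-1.79934816e+02 -1.52618370e-02  2.04428773e+01] 0.08548397879090094
```

View pics/top0.png

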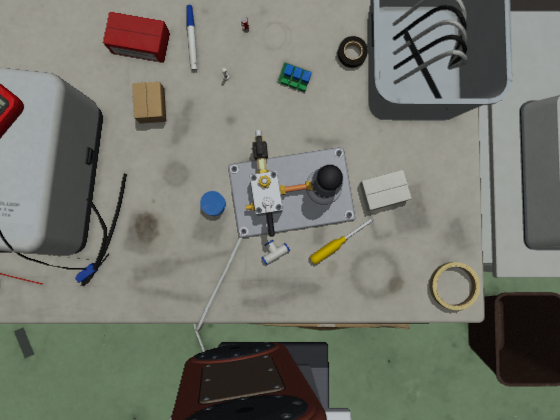

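View pics/side0.png

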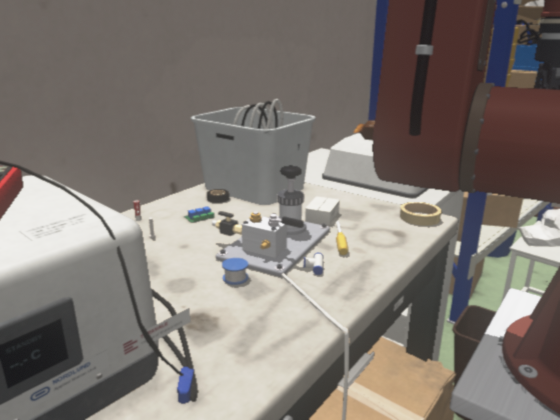

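The top view shows the plate corners near (231,163), (343,149), (354,219) and (240,236), the knob at (328,178), and the lever running from about (268,208) to (271,235). The tee is just in front of the lever. Next I'll measure these and zoom in.

```bash
cat > h.py <<'E'
import numpy as np,cv2
from plant import robot
def cam(n):
    c=robot.get_calibration(n); R,_=cv2.Rodrigues(np.array(c["rvec"])); f=210/np.tan(np.radians(c["vertical_fov"]/2))
    return R,np.array(c["tvec"]),f,c["cx"],c["cy"]
def onz(C,uv,z):
    R,t,f,cx,cy=C; o=-R.T@t; d=R.T@np.array([(uv[0]-cx)/f,(uv[1]-cy)/f,1]); return o+d*(z-o[2])/d[2]
def px(C,p):
    R,t,f,cx,cy=C; q=R@np.array(p)+t; return np.array([cx+f*q[0]/q[2],cy+f*q[1]/q[2]])
E
python3 - <<'E'
from h import *
im=cv2.imread("pics/top0.png");C=cam("top")
cs=[onz(C,p,.012) for p in[(231,163),(343,149),(354,219),(240,236)]]
print(np.round(cs,4)); print([round(np.linalg.norm(cs[i]-cs[(i+1)%4]),4) for i in range(4)])
m=(im.max(2)<50).astype(np.uint8)
n,l,s,c=cv2.connectedComponentsWithStats(m)
for i in range(1,n):
    if s[i,4]>30 and 230<c[i,0]<360 and 130<c[i,1]<250: print(s[i],c[i],onz(C,c[i],.15)[:2],onz(C,c[i],.084)[:2])
cv2.imwrite("pics/c0.png",cv2.resize(im[125:275,190:420],None,fx=3.4,fy=3.4,interpolation=cv2.INTER_CUBIC))
E
```

```text
[[ 0.6391  0.0782  0.012 ]
 [ 0.6675 -0.1466  0.012 ]
 [ 0.5265 -0.1672  0.012 ]
 [ 0.4929  0.0596  0.012 ]]
[np.float64(0.2266), np.float64(0.1426), np.float64(0.2293), np.float64(0.1474)]
[253 142  15  18 160] [259.46875 150.775  ] [0.63741083 0.01637096] [0.65008345 0.01869337]
[312 165  30  33 644] [326.99534161 181.25931677] [ 0.58357203 -0.10160568] [ 0.59249012 -0.10751059]
[266 212   9  24 139] [269.92086331 223.54676259] [ 0.50972266 -0.00194051] [ 0.51349072 -0.00089509]
```

View pics/c0.png

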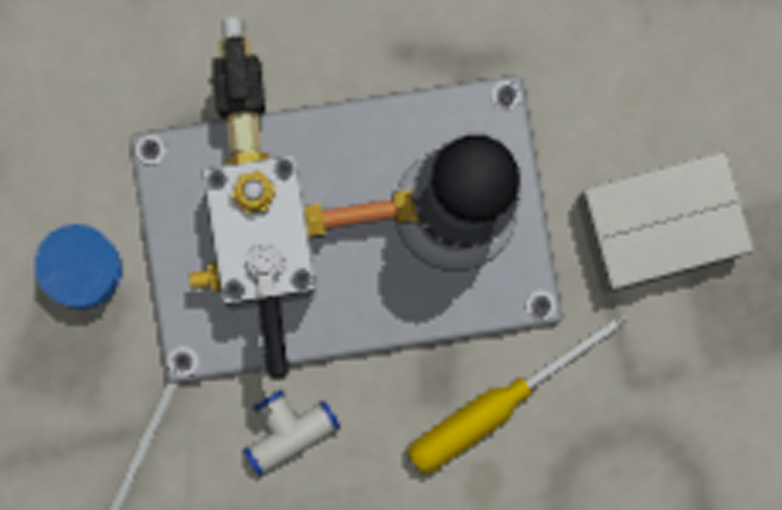

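The crop shows the knob centre at crop (475,178), the lever hub at (266,262), the pin and gland at (253,190), the lever tip at (277,374), and the plate corners clearly. I'll fit the pump's planar pose from these.

Run:
```python
from h import *
C=cam("top")
F=lambda x,y:(190+(x+.5)/3.4-.5,125+(y+.5)/3.4-.5)
D=[((475,178),.142,(0,-.065)),((266,262),.09,(-.02,.05)),((253,190),.0885,(.02,.05)),
((151,149),.014,(.063,.106)),((507,95),.014,(.063,-.106)),((541,305),.014,(-.063,-.106)),((183,361),.014,(-.063,.106))]
P=np.array([onz(C,F(*a),z)[:2] for a,z,_ in D]);Q=np.array([q for *_,q in D])
cq,cp=Q.mean(0),P.mean(0);H=(Q-cq).T@(P-cp);th=np.arctan2(H[0,1]-H[1,0],H[0,0]+H[1,1])
R=np.array([[np.cos(th),-np.sin(th)],[np.sin(th),np.cos(th)]]);o=cp-R@cq
print("th",th,"o",o);print(np.round((P-(Q@R.T+o))*1000,1))
tip=onz(C,F(277,374),.08)[:2];v=R.T@(tip-(R@[-.02,.05]+o));print("lever",v,np.arctan2(v[1],-v[0]))
for n,xy,z in[("spool",(77,265),.03),("tee",(290,435),.015),("tee end",(268,402),.015),("box near corner",(585,195),.035)]: print(n,onz(C,F(*xy),z)[:2],R.T@(onz(C,F(*xy),z)[:2]-o))
print(np.round([R@q+o for q in((0,-.065),(-.02,.05))],4))
# check in side view
S=cam("side");im=cv2.imread("pics/side0.png")
for q,z in(((0,-.065),.154),((-.02,.05),.091),((.02,.05),.0885),((-.075,.118),.012),((-.075,-.118),.012)):
    w=R@q+o;cv2.circle(im,tuple(np.round(px(S,[*w,z])).astype(int)),2,(0,0,255),-1)
cv2.imwrite("pics/s1.png",cv2.resize(im[150:300,200:370],None,fx=3.5,fy=3.5))
```

```text
th 0.15441790769332694 o [ 0.58155411 -0.04262779]
[[ 0.7  0.3]
 [-0.5 -0.9]
 [-0.3  0.1]
 [ 0.3  0. ]
 [-0.3 -0.2]
 [ 0.   0.4]
 [ 0.1  0.2]]
lever [-0.06138543  0.00271319] 0.044170496417644096
spool [0.55782556 0.11281024] [0.00046093 0.15723808]
tee [ 0.45996625 -0.00971952] [-0.11507965  0.05121752]
tee end [0.47913817 0.00306342] [-0.09416977  0.06089962]
box near corner [ 0.59761506 -0.17996569] [-0.0052534 -0.138174 ]
[[ 0.5916 -0.1069]
 [ 0.5541  0.0037]]
```

View pics/s1.png

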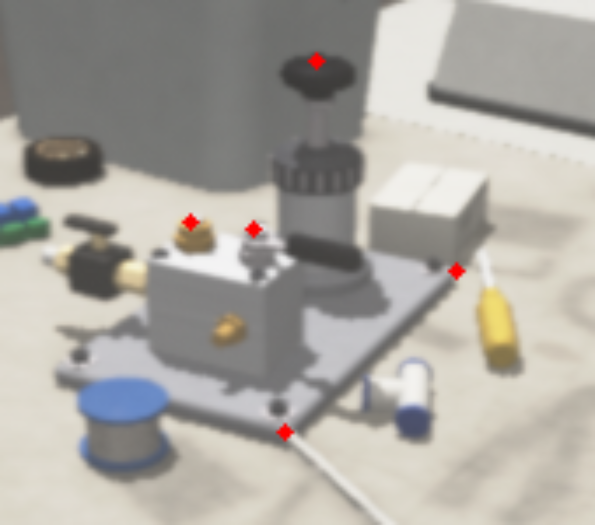

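The fit residuals are under 1 mm and the side view agrees, with the projected dots landing on the knob top, lever hub, gland and plate corners. The lever starts at about 0.04 rad. Next I'll push it with shut fingers along an arc, tips at z = 0.068 and outside the block.

```bash
cat >> h.py <<'E'
th=.1544; O=np.array([.58155,-.04263]); RP=np.array([[np.cos(th),-np.sin(th)],[np.sin(th),np.cos(th)]])
W=lambda q:RP@np.array(q)+O
def lev(a,off,r=.052,flip=0):
    "tool centre behind the lever's pushed flank at angle a; off = finger-to-flank gap"
    out=np.array([-np.cos(a),np.sin(a)]); push=np.array([np.sin(a),np.cos(a)])
    p=W(np.array([-.02,.05])+r*out-(.006+.011+off)*push)
    return p,[180,0,np.degrees(th+np.pi/2-a)+flip]
E
python3 - <<'E'
from h import *
print(robot.tip_reach)
for f in(0,180,-180):
  for a in(0,.8,1.57):
    p,r=lev(a,0,flip=f);j=robot.ik([*p,.141],r);print(f,a,p,None if j is None else np.round(j,1))
E
```

```text
0.0726
0 0 [ 0.50533153 -0.02109525] [-17.2  -8.6 -25.8  72.8   0.   63.9]
0 0.8 [0.50233561 0.02140814] [-12.5  -9.2 -26.3  72.9   0.  114.5]
0 1.57 [0.52926503 0.05244672] [ -8.4  -3.9 -21.4  72.5   0.  162.7]
180 0 [ 0.50533153 -0.02109525] [ -17.2   -8.6  -25.8   72.8    0.  -116.1]
180 0.8 [0.50233561 0.02140814] [-12.5  -9.2 -26.3  72.9   0.  -65.5]
180 1.57 [0.52926503 0.05244672] [ -8.4  -3.9 -21.4  72.5   0.  -17.3]
-180 0 [ 0.50533153 -0.02109525] [ -17.2   -8.6  -25.8   72.8    0.  -116.1]
-180 0.8 [0.50233561 0.02140814] [-12.5  -9.2 -26.3  72.9   0.  -65.5]
-180 1.57 [0.52926503 0.05244672] [ -8.4  -3.9 -21.4  72.5   0.  -17.3]
```

Run:
```python
from h import *
robot.set_gripper(0)
p,r=lev(.0,.014); robot.move_pose([*p,.27],r)
robot.line_to([*p,.141],vel=.2,guard=15)
f0=robot.observe()["ft_force"]
for a in np.arange(.1,1.5,.2):
    p,r=lev(a,0); 
    if robot.line_to([*p,.141],vel=.12,rotation=r,guard=20): print("guard at",a);break
    print(round(a,2),np.round(robot.observe()["ft_force"]-f0,1))
else:
    p,r=lev(1.571,-.005); print("stop",robot.line_to([*p,.141],vel=.05,rotation=r,guard=8))
s=robot.observe();print(s["time"],s["tool_pos"],np.round(s["ft_force"]-f0,1),lev(1.571,0))
cv2.imwrite("pics/t2.png",cv2.resize(robot.grab_frame("top")[125:275,190:420],None,fx=3,fy=3))
```

```text
0.1 [-0.2 -2.  -1. ]
0.3 [-1.3 -0.7 -1.9]
0.5 [-1.4 -0.2 -1.6]
0.7 [-0.9 -1.2 -1.4]
0.9 [-1.  -1.2 -1.7]
1.1 [-0.8 -0.1 -1.5]
1.3 [-1.8 -1.4 -1.8]
stop True
6.625 [0.53044043 0.05190029 0.13999761] [-3.6 -2.5  0.4] (array([0.52931378, 0.05247153]), [180, 0, np.float64(8.834798741767589)])
```

Run:
```python
from h import *
s=robot.observe();print(s["time"],s["tcp_rot"],s["gripper_width"])
```

```text
6.675 [-179.97764086    0.27386696   10.65897919] 1.6516692608358357e-05
```

The lever push ended on the guard about 1 mm past the nominal stop. I'll back off, rise and check the lever.

Run:
```python
from h import *
p,r=lev(1.571,.02); robot.line_to([*p,.141],vel=.15,rotation=r)
robot.line_to([*p,.25],vel=.25)
k=W([0,-.065]); robot.move_pose([*k,.25],[180,0,np.degrees(th)+45])
im=robot.grab_frame("side");cv2.imwrite("pics/s3.png",cv2.resize(im[130:310,180:380],None,fx=3,fy=3))
print(robot.observe()["time"])
```

```text
8.5667
```

View pics/s3.png

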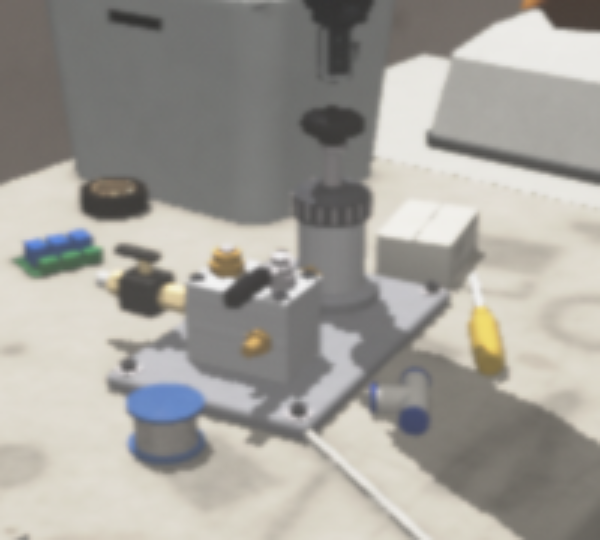

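The lever now points left with its tip at crop (232,296), the fingers are over the knob, and the bystanders haven't moved. I'll compare the tip with its predicted position for 1.57 rad and make the first stroke.

Run:
```python
from h import *
S=cam("side")
for a in(1.3,1.4,1.5,1.571):
    w=W(np.array([-.02,.05])+.065*np.array([-np.cos(a),np.sin(a)])); print(a,(px(S,[*w,.084])-[180,130])*3)
k=W([0,-.065]); robot.line_to([*k,.232],vel=.1)
f0=robot.observe()["ft_force"]
print(robot.line_to([*k,.197],vel=.04,guard=20)); s=robot.observe();print("z",s["tool_pos"][2]-.0726,np.round(s["ft_force"]-f0,1))
robot.line_to([*k,.232],vel=.08);s=robot.observe();print(s["time"],np.round(s["ft_force"]-f0,1))
im=robot.grab_frame("side");cv2.imwrite("pics/s4.png",cv2.resize(im[130:310,180:380],None,fx=3,fy=3))
```

```text
1.3 [252.04385869 306.34413893]
1.4 [241.75525639 305.13848638]
1.5 [231.88013785 303.51493372]
1.571 [225.18292262 302.12066935]
True
z 0.13006454913089208 [-2.6  0.5  7.6]
10.1667 [-0.5 -2.1 -0.6]
```

View pics/s4.png

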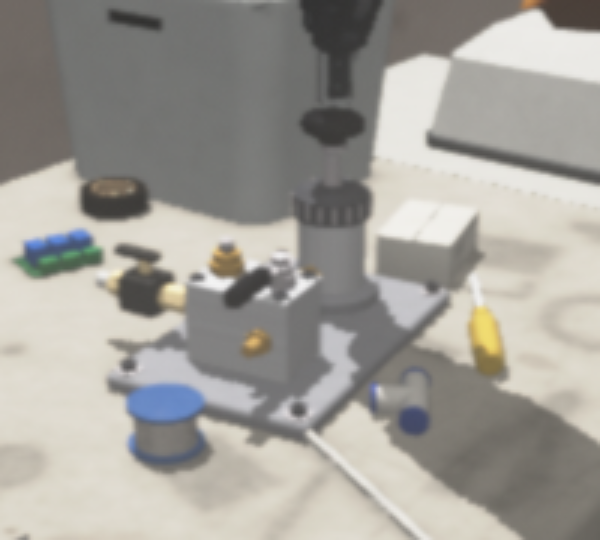

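The stroke reached the bottom (tip z = 0.130) and the pin has started to rise. I'll do five more strokes, one of them a spare.

Run:
```python
from h import *
k=W([0,-.065])
for i in range(6):
    g=robot.line_to([*k,.197],vel=.04,guard=20); z=robot.observe()["tool_pos"][2]-.0726
    robot.line_to([*k,.232],vel=.08); robot.pause(.1); print(g,round(z,4),robot.observe()["time"])
robot.line_to([*k,.28],vel=.2)
S=cam("side")
for z in(.0885,.115,.118): print(z,(px(S,[*W([.02,.05]),z])-[180,130])*3)
im=robot.grab_frame("side");cv2.imwrite("pics/s5.png",cv2.resize(im[130:310,180:380],None,fx=3,fy=3))
```

```text
True 0.1301 11.575
True 0.1301 12.9333
True 0.1301 14.2917
True 0.1301 15.65
True 0.1302 17.0
True 0.1302 18.35
0.0885 [222.79847821 247.77116799]
0.115 [222.16684681 210.02162516]
0.118 [222.09451854 205.69891509]
```

View pics/s5.png

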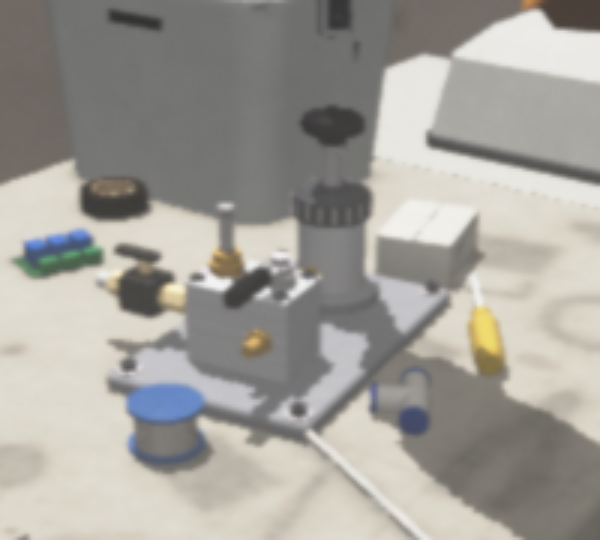

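The pin tip is at crop (226,205), against a predicted row of 205.7 for fully out. The lever is shut, the knob is up, the bystanders are undisturbed and the gripper is clear. I'm handing the job in.

```bash
python3 -c "
from plant import robot
print(robot.job_done())"
```

```text
the job is handed in; nothing more can be done
None
```

The job is handed in: the last side view showed the lever shut at the left, the pin fully out after seven full strokes, the knob up and the four bystanders unmoved; the hand-in returned no verdict.

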